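# Centre-punch the brass plate at the basement workbench

## Task

Mark the drilling point on the brass plate: pick up the red spring punch, stand it upright with its foot centred in the black ring on the brass plate, press it squarely down until the spring has given well past half its travel, and hold a moment without ramming it. Lift it straight up a few centimetres clear without sliding, then stand it back upright on its red-edged round rest and let go, leaving the plate where it lay. Do not press the punch on any other plate or on the bench.

Things in the scene. Friction and masses are not known exactly. Their poses are not given: they have to be found in the camera images.
- punch: Loose spring punch with RED barrel, upright, 132 mm tall, 0.2 kg. Barrel 26 mm across, 40 to 120 mm above the origin (grip there from above, any yaw), 21 mm cap above; aluminium foot 44 mm across, 24 mm high. Origin: on the axis, at the foot's underside when relaxed; z up the barrel. Pressed, the foot stays and the origin sinks below its underside by the joint value. A BLUE twin is not to be used.
- punch_foot (a joint): Travel in m of the red punch's spring foot: 0 relaxed, 0.012 fully pressed. The spring starts to give at about 4 N and needs about 12 N at full travel (0.67 N per mm); it springs back by itself. Pressing counts when over 0.006 for 0.3 s.
- plate: BRASS plate 100 x 70 x 8 mm, about 0.5 kg, loose, flat on the bench. Origin: centre of its underside; x along its length, z up. The mark is at its centre on top, 8 mm above the origin: a black dot in a black ring 56 mm across. Small dark spots at both ends are old holes. Two like plates, dark steel and painted green, lie in the same row: not to be used.
- rest: Fixed round black rubber pad, 100 mm across, 8 mm thick, with a 6 mm RED edge; the red punch starts on it, within about 20 mm of its middle, and must end on it with the whole foot on the pad. Origin: centre of its underside.
Things that resemble listed ones, but are neither listed nor needed, are in the scene too. Leave any green look-alike of the punch alone. What is shaped like the rest but orange or pink is not meant.

How it is judged:
On the way, in this order (a step that is already met when the one before it is completed fails the run):
1. the red punch is pressed squarely on the brass plate's mark (foot within 15 mm of it, within 10 degrees of upright, spring over 6 mm in) and held 0.3 s (value of joint punch_foot above 0.006 m and contact force between punch and plate above 3 N and horizontal distance between punch and plate below 0.015 m and angle between punch's own z axis and vertical below 0.175 rad), for 0.3 s.
2. it is lifted straight up, at least 20 mm clear of the plate while still within 40 mm of the mark (z of punch in the frame of plate above 0.028 m and horizontal distance between punch and plate below 0.04 m), for 0.05 s.
At the end, for the whole second after the job is handed in: The red punch stands at rest, upright within 10 degrees, spring relaxed, on its red-edged rest within 30 mm of the middle, and the brass plate lies flat within 20 mm of where it was (horizontal distance between punch and rest below 0.03 m and z of punch in the frame of rest between 0.004 and 0.013 m and value of joint punch_foot below 0.003 m and angle between punch's own z axis and vertical below 0.175 rad and linear speed of punch below 0.02 m/s and distance of plate from where it was at the start of the episode below 0.02 m and angle between plate's own z axis and vertical below 0.1 rad); the robot touches nothing.
It fails at once if the punch touches the brass plate more than 25 mm from the mark (set down wrong, or slid) (contact force between punch and plate above 0.5 N and horizontal distance between punch and plate above 0.025 m).
It fails at once if the punch is pressed (over 6 mm) somewhere other than on the mark, its own rest apart (value of joint punch_foot above 0.006 m and horizontal distance between punch and plate above 0.03 m and horizontal distance between punch and rest above 0.07 m).
It fails at once if the punch is rammed into the plate with over 60 N (contact force between punch and plate above 60 N).
It fails at once if the punch is tipped over (angle between punch's own z axis and vertical above 0.7 rad).
It also fails if it takes over 48 s, if anything falls off the work surface, if the arm or the gripper's body presses on something with over 40 N, if the wrist force passes 120 N, or if a joint passes its speed limit or range.

## Robot

A 6-joint arm with a two-finger parallel gripper is mounted at the origin on the work surface. World frame = base frame: x ahead of the robot, y to its left, z up, the work surface at z = 0. Lengths are in m, angles in rad, forces in N, time in s.
With the tool pointing down it reaches from about 0.275 to 0.775 m from the base axis. Payload 14.6 kg.
Tool frame: the origin (TCP) lies at the very end of the fingers, on their centre line; the grasp point (between the pads) lies arm.grip_point_offset behind it (arm.grip_point_offset is the distance from the TCP to the grasp point, in m); z points along the fingers, y is the line along which they close (so a half turn about z gives the same grasp; the last joint's range is limited). The gripper opens to 85 mm and grips with 20 to 120 N. Pads are 22 mm wide; open, the fingers measure 114 mm over their backs; the gripper's body (76 mm by 85 mm) begins 54 mm behind the grasp point. The pads swing forward as they close: fully open they stand 13 mm farther back than shut.
Start: joints at [1.082, 0.263, -0.048, 1.259, 0, 1.415], TCP at [0.172, 0.496, 0.231] pointing down, gripper open.
Joint ranges: [-2.65, 2.65], [-0.89, 1.7], [-1.18, 1.37], [-2.13, 2.11], [-1.35, 1.29], [-3.14, 3.14]. Speed limits (rad/s): [1.89, 1.89, 2.57, 2.79, 3.14, 3.14].

## Interface

Orientations are given as a 3x3 rotation matrix whose columns are the frame's x, y, z axes.
In Python, from bench import arm gives the robot as it stands.
- The arm moves only by the tool servo_tool, never from a script. Its argument "targets" is one flat list of numbers, 6 for each row, row after row: the shift along the tool's x, y, z in units of 40 mm (1.0 is 40 mm), then the turn, a rotation vector about the tool's x, y, z in rad. A call has 1 to 12 rows; each row is the pose to reach, as a shift and turn from the pose commanded when the call began, along the tool's axes at that moment; what a row does not reach only later rows make up. A row lasts 1/10 s, in which the tool goes at most 50 mm and 8.59 degrees, less where a joint would pass 70% of its speed; a pose out of reach is approached as far as the arm can. A call with a gripper value outside its range is refused whole. "grip" is the opening, from -1 (shut) to 1 (fully open), set as the call begins (left out, the last holds). The fingers move at their own pace and stop on an object; the grip force is fixed at half the most. Time passes only in rows, so rows that repeat a pose let the fingers close. It gives the time, the measured TCP pose, the force, the opening and the grip force at its end, in the units of the state.
- arm.get_obs(): the state, without advancing time (a new reading comes with each control period).
- arm.capture(name): name is "side" or "top" or "wrist"; returns a dict with "img" (400x640x3 uint8, blue, green, red), "z_map" (400x640 float32, m along the optical axis (not along the pixel's ray), 0 where there is no reading), "K" (3x3 intrinsics, pixels), "dist_coeffs" ([k1, k2, p1, p2, k3] as OpenCV has them; the pictures are not rectified), "rvec" (rotation vector, rad) and "tvec" (3), from world to camera coordinates, as OpenCV has them; the wrist camera has in their place "T_tool_cam" (4x4, takes a point from camera to tool coordinates, whose origin is the TCP and whose axes are the flange's). Camera axes: x right, y down, z forward; pixel columns grow to the right and rows downward; lengths in m; the calibration is good to about 2 mm. A picture is of the moment at which its call begins: read the wrist's pose just before it.
- arm.job_done(): hands the job in; it is judged then, once.
Trained networks look in a picture, given as the dict that the camera call returned (one of the last four; its "shot" number tells which), for a name from the list of things; names that differ only in an ending like _2 or _b are one class to them, and where a whole thing is asked for, a point or a joint stands for the part that bears it (a point fixed in the world has none). Each returns a list of dicts, best first, with "p" (0 to 1); they miss things now and then, are a little off and sometimes report something else, mostly with a low value. They report only what shows in the picture. A call takes as long as a camera call. They do not tell look-alikes from the thing itself.
- arm.look_for(label, picture): "centre" ([row, column] in pixels, amid what is visible of it).
The state is a dict: "t": time; "joints": joint angles; "dq": joint speeds; "joint_efforts": joint torques, N m; "position": TCP position; "tcp_rot": TCP orientation; "contact_force": force on the tool from outside, world axes, zero at the start; "torque": the same for the moment, N m; "opening": finger opening in m; "grip_force": force on a finger pad.
Only numpy, scipy, OpenCV 4.12 (cv2) and the standard library are available. Lean on these libraries where they do the work, as an engineer would, in place of code of your own. Each camera call takes 0.05 s, during which the arm holds its last target. There are 200 camera calls.

## Working session

There is one attempt and no reset: what is moved stays moved. The work goes in short steps, Python scripts to look and compute and a tool call to move; the robot and the scene stay as the last step left them, time stands still between calls to the robot, and variables do not carry over. Pictures are saved under pics/ and viewed, at most 10 in all, crops included, and the job is handed in when it is done.

Besides the shell and the picture viewer there is one more tool, called after "Request:" as name(argument=value, ...), one argument or row to a line, values as JSON. servo_tool: Moves the arm, as the interface text tells. Its arguments: {"type":"object","properties":{"targets":{"type":"array"},"grip":{"type":"number"}},"required":["targets"]}

```bash
mkdir -p pics; cat > h.py <<'E'
import numpy as np, cv2
from bench import arm
def cam(p,o=None):
    if 'rvec' in p and p.get('rvec') is not None:
        R=cv2.Rodrigues(np.array(p['rvec'],float))[0]; t=np.array(p['tvec'],float).ravel()
        return R.T, -R.T@t
    T=np.array(p['T_tool_cam']); R=np.array(o['tcp_rot']); 
    return R@T[:3,:3], R@T[:3,3]+np.array(o['position'])
def rays(p,px):  # px list of (row,col)
    a=np.array([[c,r] for r,c in px],float).reshape(-1,1,2)
    u=cv2.undistortPoints(a,np.array(p['K']),np.array(p['dist_coeffs'])).reshape(-1,2)
    return np.c_[u,np.ones(len(u))]
def onplane(p,px,z,o=None):
    R,c=cam(p,o); d=rays(p,px)@R.T
    return c+d*((z-c[2])/d[:,2])[:,None]
def bydepth(p,px,o=None):
    R,c=cam(p,o); zz=np.array([p['z_map'][int(round(r)),int(round(k))] for r,k in px])
    return c+(rays(p,px)*zz[:,None])@R.T
E
python3 - <<'E'
from h import *
o=arm.get_obs(); print(o['t'],o['position'],np.round(o['tcp_rot'],3).tolist(),arm.grip_point_offset)
for n in ('top','side'):
    p=arm.capture(n); cv2.imwrite(f'pics/{n}0.png',p['img'])
    for l in ('punch','plate','rest'):
        for d in arm.look_for(l,p)[:6]:
            c=d['centre']; print(n,l,round(d['p'],2),np.round(c),np.round(bydepth(p,[c])[0],3))
E
```

```text
0.0 [0.17188714 0.49577313 0.23083089] [[-0.945, 0.328, -0.001], [0.328, 0.945, -0.001], [0.0, -0.001, -1.0]] 0.0187
top punch 0.9 [206. 320.] [ 0.46  -0.088  0.14 ]
top punch 0.76 [221. 366.] [ 0.434 -0.174  0.118]
top plate 0.91 [136. 175.] [0.608 0.216 0.012]
top rest 0.87 [267. 366.] [ 0.342 -0.189  0.009]
top rest 0.75 [217. 313.] [ 0.443 -0.076  0.017]
top rest 0.75 [301. 433.] [ 0.276 -0.328  0.01 ]
side punch 0.94 [222. 345.] [ 0.435 -0.194  0.068]
side plate 0.74 [155. 310.] [0.607 0.202 0.007]
side rest 0.86 [225. 312.] [ 0.428 -0.086  0.008]
side rest 0.73 [265. 297.] [ 0.335 -0.184  0.008]
side rest 0.66 [327. 312.] [ 0.273 -0.331  0.007]
```

View pics/top0.png

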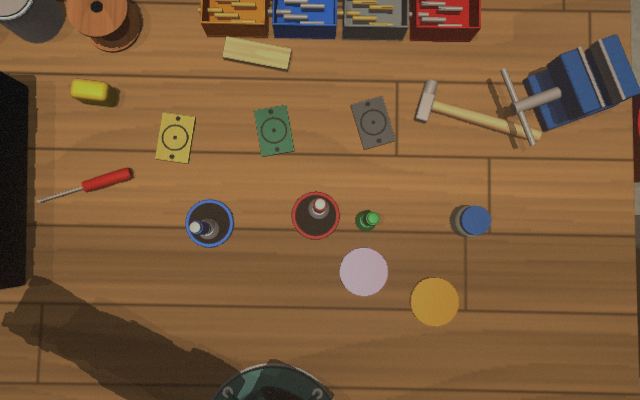

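View pics/side0.png

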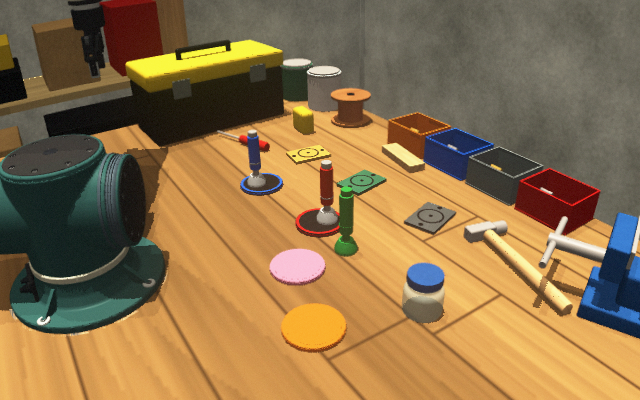

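The top view shows the red-barrelled punch at (206,320) on the red-edged rest (215,316). The blue twin is at (228,196) on the blue-edged rest and the green look-alike at (220,369). The pink and orange discs are decoys. Of the plates, yellow/brass is at (138,175), green at (130,274) and steel at (122,374). The red punch, the red-edged rest and the yellow brass plate fit the description, so I'll confirm them in a crop and measure.

```bash
python3 - <<'E'
from h import *
p=arm.capture('top'); im=p['img']; hsv=cv2.cvtColor(im,cv2.COLOR_BGR2HSV)
def mask(lo,hi,box):
    m=cv2.inRange(hsv,np.array(lo),np.array(hi)); k=np.zeros_like(m); r0,r1,c0,c1=box; k[r0:r1,c0:c1]=m[r0:r1,c0:c1]; return k
# rest
red=mask((0,130,60),(6,255,255),(185,245,285,345))|mask((172,130,60),(180,255,255),(185,245,285,345))
c=max(cv2.findContours(red,cv2.RETR_EXTERNAL,cv2.CHAIN_APPROX_NONE)[0],key=cv2.contourArea)
e=cv2.fitEllipse(c); print('rest',e,onplane(p,[e[0][::-1]],.008)[0])
# plate
pl=mask((22,100,80),(35,255,255),(105,170,148,205)); pl=cv2.morphologyEx(pl,cv2.MORPH_CLOSE,np.ones((5,5)))
c=max(cv2.findContours(pl,cv2.RETR_EXTERNAL,cv2.CHAIN_APPROX_NONE)[0],key=cv2.contourArea)
r=cv2.minAreaRect(c); print('plate',r); b=cv2.boxPoints(r); w=onplane(p,[q[::-1] for q in b],.008); print(w,w.mean(0))
# punch cap: points with height
R,cc=cam(p); rr,kk=np.mgrid[190:232,295:345]; px=list(zip(rr.ravel(),kk.ravel())); X=bydepth(p,px)
s=X[:,2]>.125; q=np.array(px)[s]; print('cap px',q.mean(0),len(q),X[s].mean(0),onplane(p,[q.mean(0)],.14)[0])
a=cv2.resize(im[185:250,285:385],None,fx=5,fy=5,interpolation=2); b=cv2.resize(im[105:170,140:210],None,fx=5,fy=5,interpolation=2)
o=np.hstack([a,b]); o=cv2.resize(o,(790,int(o.shape[0]*790/o.shape[1]))); cv2.imwrite('pics/c1.png',o)
g=np.array([[212+i,362+j] for i in range(18) for j in range(18)]);Xg=bydepth(p,g);t=Xg[:,2]>.11;print('green',Xg[t].mean(0))
E
```

```text
rest ((315.21466064453125, 215.0499267578125), (46.41501235961914, 46.58647155761719), 55.74470520019531) [ 0.44889032 -0.0813965   0.008     ]
plate ((174.65756225585938, 137.2652130126953), (32.585540771484375, 47.239158630371094), 9.090276718139648)
[[0.56180242 0.25698393 0.008     ]
 [0.66124278 0.24520548 0.008     ]
 [0.65181917 0.17727391 0.008     ]
 [0.55239185 0.18946716 0.008     ]] [0.60681405 0.21723262 0.008     ]
cap px [204.85625 319.2875 ] 160 [ 0.45741563 -0.08588229  0.20237383] [ 0.46114796 -0.08685511  0.14      ]
green [ 0.43870786 -0.18379958  0.13498468]
```

View pics/c1.png

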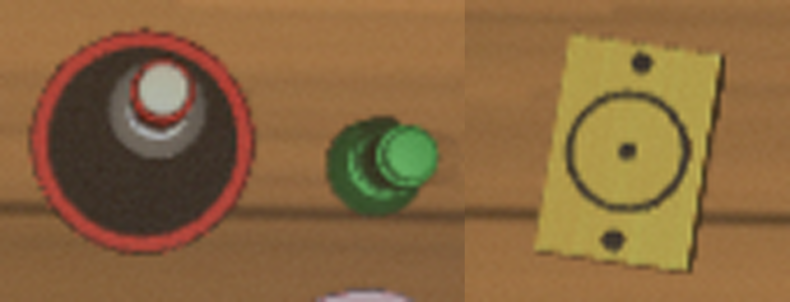

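The crop confirms it: red barrel rim and aluminium foot on the red-edged pad, and the brass plate with its ring and dot. Next I move above the punch, turning the fingers to close along x so they stay away from the green look-alike.

Request:
servo_tool(
  targets=[-11.6,-11.4,0,0,0,1.236,-11.6,-11.4,0,0,0,1.236,-11.6,-11.4,0,0,0,1.236,-11.6,-11.4,0,0,0,1.236,-11.6,-11.4,0,0,0,1.236,-11.6,-11.4,0,0,0,1.236,-11.6,-11.4,0,0,0,1.236,-11.6,-11.4,0,0,0,1.236,-11.6,-11.4,0,0,0,1.236,-11.6,-11.4,0,0,0,1.236,-11.6,-11.4,0,0,0,1.236,-11.6,-11.4,0,0,0,1.236],
  grip=1,
)

```text
t: 1.65
position: [0.4385, -0.0427, 0.2315]
tcp_rot: [[-0.0, 1.0, 0.001], [1.0, 0.0, -0.0], [-0.0, 0.001, -1.0]]
contact_force: [0.5, 0.3, 1.0]
opening: 0.0854
grip_force: 0.0
```

Request:
servo_tool(
  targets=[0,0,0,0,0,0,0,0,0,0,0,0,0,0,0,0,0,0],
)

```text
t: 1.95
position: [0.4376, -0.0398, 0.2313]
tcp_rot: [[-0.002, 1.0, -0.0], [1.0, 0.002, 0.0], [0.0, -0.0, -1.0]]
contact_force: [-0.5, -0.3, 0.5]
opening: 0.0857
grip_force: 0.0
```

```bash
python3 - <<'E'
from h import *
o=arm.get_obs(); p=arm.capture('wrist'); cv2.imwrite('pics/w1.png',p['img']); print(o['position'], p['T_tool_cam'])
for l in ('punch','rest'):
    for d in arm.look_for(l,p)[:4]:
        c=d['centre']; print(l,round(d['p'],2),np.round(c),np.round(bydepth(p,[c],o)[0],3))
E
```

```text
[ 0.43757265 -0.03977423  0.23127641] [[-1.31658489e-04 -9.64469607e-01 -2.64193794e-01  6.66435957e-02]
 [ 9.99999820e-01  2.74625790e-05 -5.98595772e-04 -1.04415895e-03]
 [ 5.84582872e-04 -2.64193825e-01  9.64469430e-01 -1.43112203e-01]
 [ 0.00000000e+00  0.00000000e+00  0.00000000e+00  1.00000000e+00]]
punch 0.71 [236. 346.] [ 0.46  -0.075  0.104]
punch 0.61 [312. 321.] [ 0.439 -0.173  0.064]
rest 0.73 [287. 239.] [ 0.343 -0.176  0.008]
rest 0.57 [200. 321.] [ 0.44  -0.068  0.009]
```

View pics/w1.png

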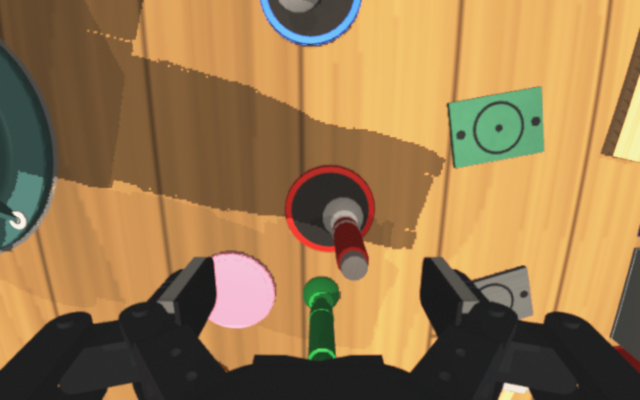

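The wrist view shows the red punch with its cap at (row 263, col 354) and its foot at (214,345). The rest centre is at (209,330).

```bash
python3 - <<'E'
from h import *
o=arm.get_obs(); p=arm.capture('wrist'); print(o['position'],bydepth(p,[(266,354)],o))
hsv=cv2.cvtColor(p['img'],cv2.COLOR_BGR2HSV)
print('cap',onplane(p,[(266,354)],.14,o),'foot top-ish',onplane(p,[(214,345)],.008,o),onplane(p,[(214,345)],.025,o))
red=cv2.inRange(hsv,(0,150,130),(6,255,255))|cv2.inRange(hsv,(172,150,130),(180,255,255)); red[:155]=0;red[255:]=0;red[:,:275]=0;red[:,385:]=0; red[215:,325:370]=0
ys,xs=np.nonzero(red); P=onplane(p,list(zip(ys,xs)),.008,o)[:,:2]
A=np.c_[2*P,np.ones(len(P))]; s=np.linalg.lstsq(A,(P**2).sum(1),rcond=None)[0]; print('rest',s[:2],np.sqrt(s[2]+s[0]**2+s[1]**2),len(P))
s=arm.capture('side'); m=arm.capture('top')
print('side cap/foot',onplane(s,[(163,327)],.14),'top cap',onplane(m,[(204.4,320.1)],.14))
E
```

```text
[ 0.43769201 -0.03943593  0.23147789] [[ 0.46366952 -0.08497088  0.13928294]]
cap [[ 0.46358649 -0.08462902  0.14      ]] foot top-ish [[ 0.46686935 -0.08449916  0.008     ]] [[ 0.46545739 -0.07931873  0.025     ]]
rest [ 0.4494239  -0.08024372] 0.046124811704230585 1191
side cap/foot [[ 0.46275477 -0.09369111  0.14      ]] top cap [[ 0.46201683 -0.08832942  0.14      ]]
```

Request:
servo_tool(
  targets=[-1.2,0.63,0,0,0,0,-1.2,0.63,0,0,0,0,-1.2,0.63,1,0,0,0,-1.2,0.63,2,0,0,0,-1.2,0.63,2.7,0,0,0,-1.2,0.63,3.2,0,0,0,-1.2,0.63,3.6,0,0,0,-1.2,0.63,3.8,0,0,0,-1.2,0.63,3.8,0,0,0,-1.2,0.63,3.8,0,0,0],
)

```text
t: 3.25
position: [0.4636, -0.0884, 0.0799]
tcp_rot: [[-0.001, 1.0, 0.001], [1.0, 0.001, -0.0], [-0.0, 0.001, -1.0]]
contact_force: [0.2, 1.0, -0.3]
opening: 0.0854
grip_force: 0.0
```

```bash
python3 - <<'E'
from h import *
o=arm.get_obs(); p=arm.capture('wrist'); s=arm.capture('side'); cv2.imwrite('pics/w2.png',np.hstack([p['img'][100:,120:520],cv2.resize(s['img'][110:260,250:450],(400,300))])); print(o['position'],o['contact_force'])
E
```

```text
[ 0.46356025 -0.08842723  0.07988379] [ 0.20181827  0.99767195 -0.29674381]
```

View pics/w2.png

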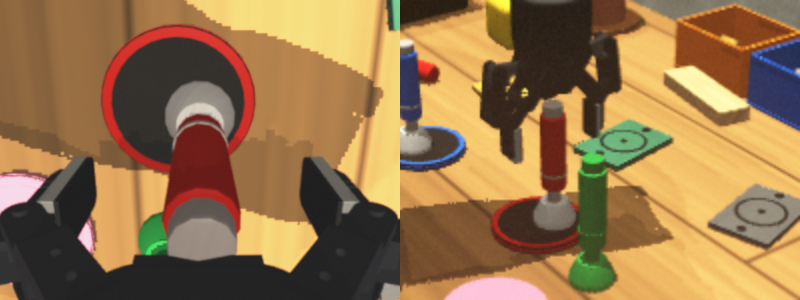

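The fingers straddle the red barrel, with the green punch clear of them. I close the gripper.

Request:
servo_tool(
  targets=[0,0,0,0,0,0,0,0,0,0,0,0,0,0,0,0,0,0,0,0,0,0,0,0,0,0,0,0,0,0,0,0,0,0,0,0,0,0,0,0,0,0,0,0,0,0,0,0,0,0,0,0,0,0,0,0,0,0,0,0],
  grip=-1,
)

```text
t: 4.35
position: [0.4633, -0.0885, 0.0793]
tcp_rot: [[-0.001, 1.0, 0.0], [1.0, 0.001, -0.0], [-0.0, 0.0, -1.0]]
contact_force: [0.1, -0.8, 2.7]
opening: 0.0246
grip_force: 58.5
```

Request:
servo_tool(
  targets=[0,0,-0.2,0,0,0,0,0,-0.6,0,0,0,0,0,-1.2,0,0,0,0,0,-1.8,0,0,0,0,0,-2.2,0,0,0,0,0,-2.5,0,0,0,0,0,-2.5,0,0,0,0,0,-2.5,0,0,0],
)

```text
t: 5.15
position: [0.4631, -0.0884, 0.1791]
tcp_rot: [[-0.001, 1.0, -0.0], [1.0, 0.001, 0.0], [0.0, -0.0, -1.0]]
contact_force: [0.4, 0.3, -2.9]
opening: 0.0246
grip_force: 59.0
```

```bash
python3 - <<'E'
from h import *
o=arm.get_obs(); p=arm.capture('wrist'); s=arm.capture('side'); cv2.imwrite('pics/w3.png',np.hstack([p['img'][100:,120:520],cv2.resize(s['img'][60:210,250:450],(400,300))])); print(o['position'],o['contact_force'])
E
```

```text
[ 0.46311325 -0.08839919  0.17905498] [ 0.39960304  0.28830605 -2.90689165]
```

View pics/w3.png

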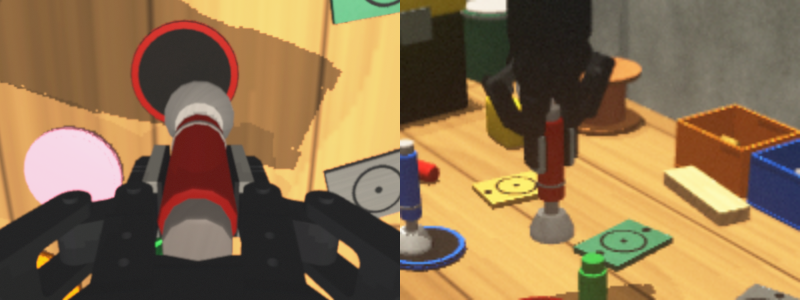

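The punch is held upright and lifted, and nothing else moved. I carry it over the brass plate.

Request:
servo_tool(
  targets=[0.3,0.14,0,0,0,0,0.9,0.43,0,0,0,0,1.7,0.8,0,0,0,0,2.6,1.23,0,0,0,0,3.5,1.65,0,0,0,0,4.4,2.08,0,0,0,0,5.3,2.5,0,0,0,0,6.2,2.93,0,0,0,0,6.9,3.26,0,0,0,0,7.4,3.5,0,0,0,0,7.6,3.6,0,0,0,0,7.6,3.6,0,0,0,0],
)

```text
t: 6.45
position: [0.6068, 0.2168, 0.1784]
tcp_rot: [[-0.002, 1.0, -0.001], [1.0, 0.002, -0.0], [-0.0, -0.001, -1.0]]
contact_force: [-1.9, -0.6, -2.1]
opening: 0.0248
grip_force: 59.1
```

Request:
servo_tool(
  targets=[0,0,0.4,0,0,0,0,0,0.9,0,0,0,0,0,1.3,0,0,0,0,0,1.5,0,0,0,0,0,1.5,0,0,0,0,0,1.5,0,0,0],
)

```text
t: 7.05
position: [0.6071, 0.2154, 0.12]
tcp_rot: [[-0.001, 1.0, 0.001], [1.0, 0.001, 0.0], [0.0, 0.001, -1.0]]
contact_force: [0.4, 0.4, -1.6]
opening: 0.0248
grip_force: 59.1
```

```bash
python3 - <<'E'
from h import *
o=arm.get_obs(); p=arm.capture('wrist'); s=arm.capture('side'); t=arm.capture('top')
cv2.imwrite('pics/w4.png',np.hstack([cv2.resize(p['img'][60:260,200:440],(480,400)),cv2.resize(s['img'][90:190,260:340],(320,400))])); print(o['position'],o['contact_force'])
np.savez('pics/w4.npz',img=p['img'],z=p['z_map'])
hsv=cv2.cvtColor(p['img'],cv2.COLOR_BGR2HSV)
E
```

```text
[0.60709565 0.21535147 0.12000008] [ 0.43698999  0.36404027 -1.58493946]
```

View pics/w4.png

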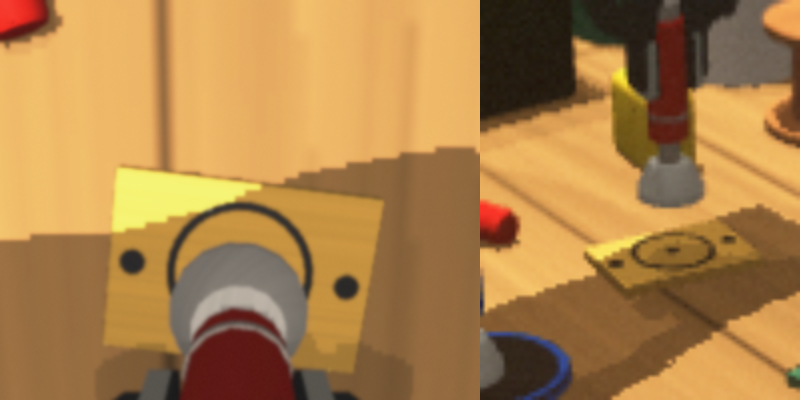

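The foot hangs above the ring. In pixels, the plate's holes are at about (191,266) and (203.5,373), the foot's far edge is at (181,319), and its left and right limits are at columns 285 and 353.5.

```bash
python3 - <<'E'
from h import *
o=arm.get_obs(); p=arm.capture('wrist'); t=o['position']
zb=t[2]-.0713
h=onplane(p,[(191,266),(203.5,373)],.008,o); print('holes',h,h.mean(0))
print('ring far edge',onplane(p,[(162,320)],.008,o))
print('foot far edge at bottom z',onplane(p,[(181.5,319.5)],zb,o),'at +8mm',onplane(p,[(181.5,319.5)],zb+.008,o))
print('foot lr',onplane(p,[(215,285),(215,353.5)],zb,o), 'tcp',t)
E
```

```text
holes [[0.56698383 0.22272178 0.008     ]
 [0.64867507 0.21293483 0.008     ]] [0.60782945 0.2178283  0.008     ]
ring far edge [[0.60793445 0.24482483 0.008     ]]
foot far edge at bottom z [[0.60734871 0.23842519 0.04884649]] at +8mm [[0.6073007  0.24006093 0.05684649]]
foot lr [[0.58498646 0.21625335 0.04884649]
 [0.62948679 0.21627846 0.04884649]] tcp [0.60733656 0.21566314 0.12014649]
```

Request:
servo_tool(
  targets=[0.03,0.02,0.4,0,0,0,0.03,0.02,0.7,0,0,0,0.03,0.02,0.85,0,0,0,0.03,0.02,0.95,0,0,0,0.03,0.02,1.0,0,0,0,0.03,0.02,1.05,0,0,0,0.03,0.02,1.1,0,0,0,0.03,0.02,1.14,0,0,0,0.03,0.02,1.18,0,0,0,0.03,0.02,1.21,0,0,0,0.03,0.02,1.24,0,0,0,0.03,0.02,1.24,0,0,0],
)

```text
t: 8.45
position: [0.6079, 0.2169, 0.0703]
tcp_rot: [[-0.001, 1.0, 0.001], [1.0, 0.001, 0.0], [0.0, 0.001, -1.0]]
contact_force: [-2.5, -1.2, 9.5]
opening: 0.0247
grip_force: 59.9
```

Request:
servo_tool(
  targets=[0,0,0,0,0,0,0,0,0,0,0,0],
)

```text
t: 8.65
position: [0.608, 0.2169, 0.0704]
tcp_rot: [[-0.001, 1.0, 0.001], [1.0, 0.001, 0.0], [0.0, 0.001, -1.0]]
contact_force: [-2.8, -0.6, 8.0]
opening: 0.0247
grip_force: 59.9
```

The force agrees with about 9 mm of spring travel. I hold a little longer, then lift straight up.

Request:
servo_tool(
  targets=[0,0,0.02,0,0,0,0,0,0.02,0,0,0,0,0,0.02,0,0,0,0,0,0.02,0,0,0,0,0,0.02,0,0,0],
)

```text
t: 9.15
position: [0.6079, 0.2169, 0.0696]
tcp_rot: [[-0.001, 1.0, 0.001], [1.0, 0.001, 0.0], [0.0, 0.001, -1.0]]
contact_force: [-3.7, -0.7, 8.8]
opening: 0.0247
grip_force: 59.9
```

Request:
servo_tool(
  targets=[0,0,-0.1,0,0,0,0,0,-0.22,0,0,0,0,0,-0.35,0,0,0,0,0,-0.6,0,0,0,0,0,-1.0,0,0,0,0,0,-1.5,0,0,0,0,0,-2.0,0,0,0,0,0,-2.4,0,0,0,0,0,-2.6,0,0,0,0,0,-2.6,0,0,0,0,0,-2.6,0,0,0],
)

```text
t: 10.25
position: [0.6076, 0.2168, 0.1723]
tcp_rot: [[-0.001, 1.0, -0.001], [1.0, 0.001, -0.0], [-0.0, -0.001, -1.0]]
contact_force: [0.1, 0.2, -1.8]
opening: 0.025
grip_force: 59.2
```

```bash
python3 - <<'E'
from h import *
o=arm.get_obs(); p=arm.capture('wrist'); s=arm.capture('side')
cv2.imwrite('pics/w5.png',np.hstack([cv2.resize(p['img'][60:260,200:440],(480,400)),cv2.resize(s['img'][70:190,260:356],(320,400))])); print(o['position'],o['contact_force'])
E
```

```text
[0.60760668 0.21682771 0.17228576] [ 0.06649791  0.15922979 -1.77005951]
```

View pics/w5.png

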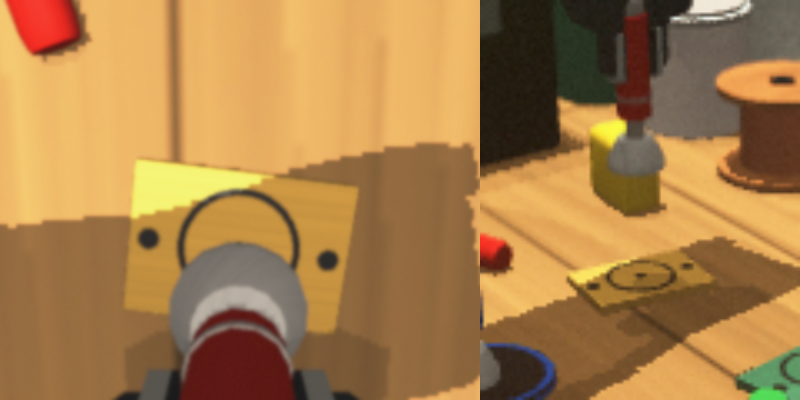

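The plate is unmoved and the punch is still upright in the grip. I carry it back over the rest centre (0.449, -0.080).

Request:
servo_tool(
  targets=[-0.3,-0.16,0,0,0,0,-0.9,-0.48,0,0,0,0,-1.7,-0.91,0,0,0,0,-2.6,-1.39,0,0,0,0,-3.5,-1.87,0,0,0,0,-4.4,-2.35,0,0,0,0,-5.3,-2.83,0,0,0,0,-6.1,-3.26,0,0,0,0,-6.8,-3.64,0,0,0,0,-7.2,-3.85,0,0,0,0,-7.4,-3.96,0,0,0,0,-7.4,-3.96,0,0,0,0],
)

```text
t: 11.55
position: [0.4493, -0.0797, 0.1727]
tcp_rot: [[0.0, 1.0, -0.0], [1.0, -0.0, 0.0], [0.0, -0.0, -1.0]]
contact_force: [0.6, -0.1, -1.5]
opening: 0.0247
grip_force: 59.3
```

Request:
servo_tool(
  targets=[0,0,0.4,0,0,0,0,0,0.9,0,0,0,0,0,1.4,0,0,0,0,0,1.7,0,0,0,0,0,1.8,0,0,0,0,0,1.8,0,0,0,0,0,1.8,0,0,0],
)

```text
t: 12.25
position: [0.4502, -0.079, 0.1014]
tcp_rot: [[-0.002, 1.0, 0.001], [1.0, 0.002, -0.0], [-0.0, 0.001, -1.0]]
contact_force: [-0.8, -1.3, -1.8]
opening: 0.0249
grip_force: 59.3
```

```bash
python3 - <<'E'
from h import *
o=arm.get_obs(); p=arm.capture('wrist'); s=arm.capture('side')
cv2.imwrite('pics/w6.png',np.hstack([cv2.resize(p['img'][60:260,200:440],(480,400)),cv2.resize(s['img'][130:250,270:366],(320,400))])); print(o['position'],o['contact_force'])
E
```

```text
[ 0.45016206 -0.07903334  0.10137247] [-0.81105093 -1.29659997 -1.8090258 ]
```

View pics/w6.png

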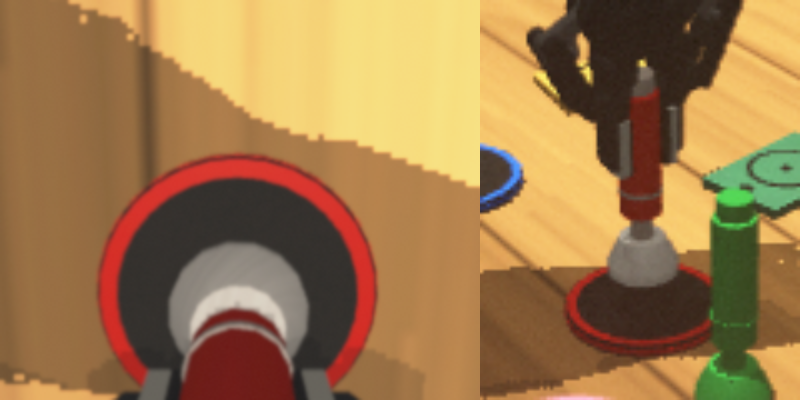

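It is centred over the pad. I lower it to touch and release.

Request:
servo_tool(
  targets=[0,0,0.2,0,0,0,0,0,0.38,0,0,0,0,0,0.48,0,0,0,0,0,0.54,0,0,0,0,0,0.56,0,0,0,0,0,0.56,0,0,0,0,0,0.56,0,0,0],
)

```text
t: 13.05
position: [0.4495, -0.0793, 0.0786]
tcp_rot: [[-0.001, 1.0, -0.0], [1.0, 0.001, -0.0], [-0.0, -0.0, -1.0]]
contact_force: [-2.2, -0.4, 3.5]
opening: 0.0246
grip_force: 59.7
```

Request:
servo_tool(
  targets=[0,0,0,0,0,0,0,0,0,0,0,0,0,0,0,0,0,0,0,0,0,0,0,0,0,0,0,0,0,0,0,0,0,0,0,0,0,0,0,0,0,0,0,0,0,0,0,0],
  grip=1,
)

```text
t: 13.85
position: [0.4497, -0.0792, 0.0785]
tcp_rot: [[-0.001, 1.0, 0.0], [1.0, 0.001, 0.0], [0.0, 0.0, -1.0]]
contact_force: [-0.1, -0.1, -0.2]
opening: 0.0856
grip_force: 0.0
```

Request:
servo_tool(
  targets=[0,0,-0.3,0,0,0,0,0,-0.9,0,0,0,0,0,-1.6,0,0,0,0,0,-2.4,0,0,0,0,0,-3.2,0,0,0,0,0,-3.7,0,0,0,0,0,-4,0,0,0,0,0,-4,0,0,0,0,0,-4,0,0,0],
)

```text
t: 14.75
position: [0.4496, -0.0792, 0.238]
tcp_rot: [[-0.001, 1.0, -0.0], [1.0, 0.001, 0.0], [0.0, -0.0, -1.0]]
contact_force: [0.0, -0.0, -0.5]
opening: 0.0855
grip_force: 0.0
```

```bash
python3 - <<'E'
from h import *
o=arm.get_obs(); p=arm.capture('wrist'); s=arm.capture('side')
cv2.imwrite('pics/w7.png',np.hstack([cv2.resize(p['img'],(480,300)),cv2.resize(s['img'][100:280,250:442],(320,300))])); print(o['t'],o['position'],o['contact_force'])
E
```

```text
14.75 [ 0.44960639 -0.07924832  0.23800475] [ 0.00094332 -0.03966018 -0.45698762]
```

View pics/w7.png

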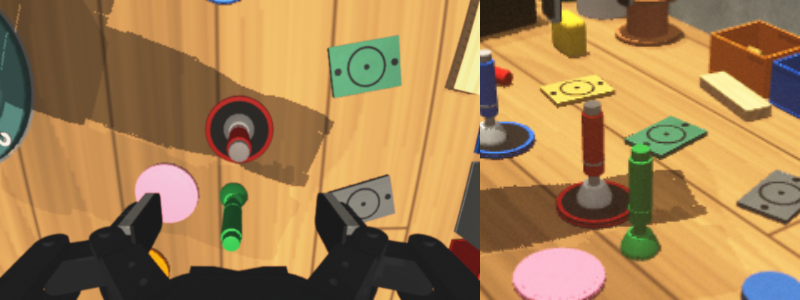

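The red punch stands upright in the middle of the red-edged rest, the gripper is clear and the plate is in place. I hand the job in.

```bash
python3 -c "
from bench import arm
print(arm.job_done())"
```

```text
the job is handed in; nothing more can be done
None
```

I pressed the red punch on the brass plate's mark to about 9 mm of spring travel, held it, and lifted it straight up. It now stands upright on its red-edged rest with the gripper clear and the plate where it lay; the job is handed in at about 15 s, and the call returned no verdict.

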